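# Set the fence arm over by one index hole

## Robot

A 6-joint arm with a two-finger parallel gripper is mounted at the origin on a cart in front of the work surface, level with it; the furniture and walls round the work are solid. World frame = base frame: x ahead of the robot, y to its left, z up, the work surface at z = 0. Lengths are in mm, angles in rad, forces in N, time in s.
With the tool pointing down it reaches from about 350 to 975 mm from the base axis. Payload 7.1 kg.
Tool frame: the origin (TCP) lies midway between the tips of the shut fingers; the grasp point (between the pads) lies ctrl.grip_point_offset behind it (ctrl.grip_point_offset is the distance from the TCP to the grasp point, in mm); z points along the fingers, y is the line along which they close (so a half turn about z gives the same grasp; the last joint's range is limited). The gripper opens to 88 mm and grips with 3 to 60 N. Pads are 20 mm wide; open, the fingers measure 115 mm over their backs; the gripper's body (75 mm by 178 mm) begins 61 mm behind the grasp point.
Start: joints at [-1.156, 0.423, 1.63, -0, 1.089, -0.019], TCP at [262.716, -567.085, 200.875] pointing down, gripper open.
Joint ranges: [-3, 3], [-0.9, 2.11], [0.09, 2.58], [-1.31, 4.45], [0.11, 2.69], [-2.54, 2.54]. Speed limits (rad/s): [2.39, 2.39, 3.01, 3.14, 3.14, 3.14].

## Interface

Orientations are given as a rotation vector (axis times angle).
In Python, from workcell import ctrl, get_image, close_job, finder gives the robot as it stands.
- The arm moves only by the tool servo_tool, never from a script. Its argument "deltas" is a list of rows, each a list of 2 entries, a list of its own where there are three numbers: the shift along the tool's x, y, z in mm, then the turn, a rotation vector about the tool's x, y, z in rad. A call has 1 to 5 rows; each row is the pose to reach, as a shift and turn from the pose commanded when the call began, along the tool's axes at that moment; what a row does not reach only later rows make up. A row lasts 1/12 s, in which the tool goes at most 41.7 mm and 7.16 degrees, less where a joint would pass 70% of its speed; a pose out of reach is approached as far as the arm can. A call with a gripper value outside its range is refused whole. "grip" is the closure, from -1 (fully open) to 1 (shut), so that 0 is half open, set as the call begins (left out, the last holds). The fingers move at their own pace and stop on an object; the grip force is fixed at half the most. Time passes only in rows, so rows that repeat a pose let the fingers close. It gives the time, the measured TCP pose, the force, the opening and the grip force at its end, in the units of the state.
- ctrl.get_obs(): the state, without advancing time (a new reading comes with each control period).
- get_image(name): name is "scene" or "top" or "wrist"; returns a dict with "frame" (480x640x3 uint8, blue, green, red), "depth" (480x640 float32, mm along the optical axis (not along the pixel's ray), 0 where there is no reading), "K" (3x3 intrinsics, pixels), "dist" ([k1, k2, p1, p2, k3] as OpenCV has them; the pictures are not rectified), "pose" (4x4, takes a point from camera to world coordinates). Camera axes: x right, y down, z forward; pixel columns grow to the right and rows downward; lengths in mm; the calibration is good to about 2 mm. A picture is of the moment at which its call begins.
- close_job(): hands the job in; it is judged then, once.
Trained networks look in a picture, given as the dict that the camera call returned (one of the last four; its "shot" number tells which), for a name from the list of things; names that differ only in an ending like _2 or _b are one class to them, and where a whole thing is asked for, a point or a joint stands for the part that bears it (a point fixed in the world has none). Each returns a list of dicts, best first, with "score" (0 to 1); they miss things now and then, are a little off and sometimes report something else, mostly with a low value. They report only what shows in the picture. A call takes as long as a camera call.
- finder.search_frame(query, picture): "rect" ([centre column, centre row, width, height] as shares, 0 to 1, of the picture: columns of its width, rows of its height, round what is visible of it).
- finder.silhouettes(query, picture): "mask" (480x640 bool, what is visible of it) and "rect" ([centre column, centre row, width, height] as shares, 0 to 1, of the picture: columns of its width, rows of its height, round what is visible of it).
The state is a dict: "t": time; "qpos": joint angles; "qvel": joint speeds; "joint_torque": joint torques, N m; "ee_pos": TCP position; "orientation": TCP orientation; "ft_force": force on the tool from outside, world axes, zero at the start; "moment": the same for the moment, N m; "width": finger opening in mm; "grasp_force": force on a finger pad.
Only numpy, scipy, OpenCV 4.12 (cv2) and the standard library are available. Lean on these libraries where they do the work, as an engineer would, in place of code of your own. Each camera call takes 0.05 s, during which the arm holds its last target. There are 200 camera calls.

## Task

Set the blue fence arm over by one hole, to the neighbouring hole marked by the green button: hook a fingertip under the top of the red pull ring, lift the spring pin out of its hole, swing the arm across and let the pin drop fully home in the green-marked hole, then take the finger out. Do not clamp or strain the ring, and leave the loose things round the fixture where they are.

Things in the scene. Friction and masses are not known exactly. Their poses are not given: they have to be found in the camera images.
- index_plate: fan-shaped pale grey metal plate fixed on the table, top 34 mm above it. Origin on the arm's vertical pivot axis at table height; -x along the fan's middle, towards the robot; z up. Fan 155 mm in radius, about 40 degrees to either side. Five through holes, 12 mm wide, on a circle of 130 mm radius round the pivot, 15 degrees (0.262 rad) apart; the pin starts in the middle one
- swing_arm (a joint): angle of the blue arm on its pivot, rad: 0 over the middle hole, positive counterclockwise seen from above, holes at -0.524, -0.262, 0, 0.262, 0.524, stops at 0.62 either way. Turns stiffly (about 1 N at the pin) and stays where left. Arm 34 mm wide, its top 50 mm above the table; an upright fence stands behind the pivot
- index_pin (a joint): height of the steel pin above fully home, m: 0 home, its round tip clear of the plate from 0.013, stop at 0.030. A spring draws it down with 3.6 N at 0, 7.2 N at 0.030. Pin 10 mm thick, hole 12 mm; let go within about 3 mm of a hole it centres itself and drops home, between holes it rests on the plate at 0.013
- fence_arm_end (a point): point on the arm's top on the pin's axis, 130 mm from the pivot, 50 mm above the table; moves with the arm, not with the pin. x axis along the arm to the pivot, z up. The arm stands at the wanted hole when the green button lies straight out on its -x axis, 38 mm away
- ring_center (a point): centre of the red pull ring, 116 mm above the table with the pin home; moves with pin and arm (x along the arm to the pivot, z up). 56 mm inside, 70 mm outside diameter, 7 mm round bar, rigid on the pin. It stands on edge across the arm and leans back 40 degrees, top towards the pivot, so its open face looks to the robot and somewhat up
- ring_top (a point): middle of the ring's top bar (centre line of the bar), 140 mm above the table with the pin home, 40 mm nearer the pivot than the pin's axis; moves with the pin. Below it 85 mm are free down to the arm. A finger that points forwards and down, put through the ring from the robot's side, lifts this bar
- green_button: round green button, 18 mm across, 4 mm high, fixed on the plate's rim straight outside the wanted hole, one hole to the left or the right of the middle; origin at its centre on the plate's top, 168 mm from the pivot
- orange_button: the same in orange, outside the hole on the other side, which is not wanted
- bulb_box: upright blue and cream bulb carton, 46x45x76 mm, loose on the table; bystander, leave alone. Origin at the centre of its underside
- brass_fitting: small brass pipe fitting, 34 mm tall, standing loose on the table beside the pivot; bystander, leave alone. Origin at the centre of its underside
- solder_reel: orange reel of solder, 48 mm across, 30 mm tall, loose on the table on the other side of the pivot; bystander, leave alone. Origin at the centre of its underside
- flux_tin: flat round yellowish tin, 54 mm across, 22 mm tall, loose in front of the fixture; bystander, leave alone. Origin at the centre of its underside
- screwdriver_red: screwdriver with red handle, 206 mm long, lying loose near the table's front; bystander, leave alone. Origin near the middle of its length, on the underside

How it is judged (in metres and radians):
On the way, in this order (a step that is already met when the one before it is completed fails the run):
1. the pin is lifted clear of the middle hole by the fingers at its ring (value of joint index_pin above 0.012 m and contact force between the fingers and index_pin above 0.5 N and value of joint swing_arm between -0.1 and 0.1 rad), for 0.1 s.
2. the arm is over the green-marked hole and the pin is fully home in it (value of joint index_pin below 0.0025 m and y of green_button in the frame of fence_arm_end between -0.006 and 0.006 m), for 0.2 s.
At the end, for the whole second after the job is handed in: the pin is fully home (within 2.5 mm) in the hole marked by the green button (button within 6 mm of the arm's centre line), the arm at rest, and the robot clear of everything (all of step 2 and velocity of joint swing_arm between -0.02 and 0.02 rad/s); the robot touches nothing.
It fails at once if the ring is clamped or strained with more than 30 N (contact force between the fingers and index_pin above 30 N).
It fails at once if one of the five loose bystanders is moved by more than 15 mm (distance of any of bulb_box, screwdriver_red, brass_fitting, solder_reel, flux_tin from where it was at the start of the episode above 0.015 m).
It also fails if it takes over 48 s, if anything falls off the work surface, if the arm or the gripper's body presses on something with over 40 N, if the wrist force passes 120 N, or if a joint passes its speed limit or range.

## Working session

There is one attempt and no reset: what is moved stays moved. The work goes in short steps, Python scripts to look and compute and a tool call to move; the robot and the scene stay as the last step left them, time stands still between calls to the robot, and variables do not carry over. Pictures are saved under pics/ and viewed, at most 10 in all, crops included, and the job is handed in when it is done.

Besides the shell and the picture viewer there is one more tool, called after ">>>" in YAML: its name, and indented under it one key for each argument. servo_tool: Moves the arm, as the interface text tells. Its arguments: {"type":"object","properties":{"deltas":{"type":"array","items":{"type":"array"}},"grip":{"type":"number"}},"required":["deltas"]}

```bash
mkdir -p pics
cat > h.py <<'E'
import numpy as np, cv2
from workcell import ctrl, get_image, close_job, finder
from scipy.spatial.transform import Rotation as R
def world(im,u,v,d=None,z=None):
    p=cv2.undistortPoints(np.array([[[u,v]]],float),im["K"],np.array(im["dist"],float))[0,0]
    r=np.array([p[0],p[1],1.]);P=im["pose"]
    if z is not None:
        w=P[:3,:3]@r; return P[:3,3]+w*(z-P[2,3])/w[2]
    return P[:3,:3]@(r*d)+P[:3,3]
def cloud(im,mask):
    vs,us=np.nonzero(mask&(im["depth"]>0))
    p=cv2.undistortPoints(np.stack([us,vs],1).astype(float)[:,None],im["K"],np.array(im["dist"],float))[:,0]
    d=im["depth"][vs,us][:,None]
    return (np.hstack([p,np.ones((len(p),1))])*d)@im["pose"][:3,:3].T+im["pose"][:3,3]
E
python3 - <<'E'
from h import *
for n in("scene","top"):
    im=get_image(n); cv2.imwrite(f"pics/{n}0.png",im["frame"])
    print(n,im["pose"][:3,3].round())
    for q in("index_plate","swing_arm","index_pin","green_button","orange_button","bulb_box","brass_fitting","solder_reel","flux_tin","screwdriver_red"):
        for s in finder.silhouettes(q,im)[:1]:
            c=cloud(im,s["mask"]); 
            if len(c): print(q,round(s["score"],2),(np.array(s["rect"])*[640,480,640,480]).round(),np.median(c,0).round(1),c.min(0).round(),c.max(0).round())
o=ctrl.get_obs();print(o["t"],o["ee_pos"],o["orientation"],o["width"],ctrl.grip_point_offset)
E
```

```text
scene [163. 643. 498.]
index_plate 0.75 [275. 272. 130.  97.] [614.6 -40.7  37.8] [ 524. -267.    3.] [846.  53. 145.]
swing_arm 0.91 [263. 260. 108.  72.] [655.9 -50.1  57.6] [ 549. -279.    3.] [846.  -9. 145.]
index_pin 0.65 [293. 247.  39.  45.] [595.  -35.7 112.8] [ 570. -280.    4.] [769.  -9. 145.]
bulb_box 0.68 [405. 259.  31.  51.] [ 467.5 -213.5   49.4] [ 447. -274.    3.] [ 495. -203.   79.]
solder_reel 0.65 [302. 257.  21.  24.] [ 667.8 -175.7   30.6] [ 584. -207.    2.] [702. -62. 103.]
flux_tin 0.94 [376. 326.  35.  31.] [439.4 -27.1  19.8] [415. -91.   2.] [482.  -7.  25.]
screwdriver_red 0.66 [398. 367.  46.  83.] [360.3  80.7  21.3] [344. -76.   2.] [387. 125.  28.]
top [ 424.  -94. 1115.]
index_plate 0.95 [293. 215.  92. 112.] [616.5 -60.8  35.4] [ 522. -149.   -6.] [766.  52. 146.]
swing_arm 0.97 [304. 208.  68. 105.] [664.9 -60.7  56.1] [ 547. -142.   -2.] [778. -13. 146.]
index_pin 0.57 [291. 230.  36.  33.] [594.5 -47.3 114.7] [569. -79.  32.] [629. -15. 146.]
green_button 0.66 [305. 210.  67. 101.] [665.1 -59.4  56.2] [ 547. -144.   -6.] [775.  -6. 146.]
orange_button 0.47 [265. 256.  11.   9.] [554.9   8.9  37.1] [547.   1.  31.] [564.  18.  42.]
bulb_box 0.81 [384. 296.  27.  24.] [ 468.3 -232.3   74.4] [ 446. -261.    3.] [ 492. -211.   81.]
brass_fitting 0.52 [252. 179.  11.  13.] [723.1  33.9  24.1] [714.  23.   1.] [738.  47.  36.]
solder_reel 0.56 [357. 204.  22.  23.] [ 661.7 -183.4   28.6] [ 640. -210.   -4.] [ 688. -159.   34.]
flux_tin 0.91 [289. 311.  23.  21.] [438.3 -39.2  19.3] [414. -64.   1.] [466. -12.  26.]
screwdriver_red 0.58 [259. 349. 101.  19.] [364.2  64.   20.5] [340. -79.  -2.] [387. 124.  31.]
1.1 [ 262.71999651 -567.08993667  200.87046043] [3.06798726e+00 6.76053748e-01 2.78782849e-05] 87.7760303665746 18.700000000000003
```

Run:
```python
from h import *
im=get_image("top"); f=im["frame"]
cv2.imwrite("pics/topc.png",cv2.resize(f[140:340,220:420],None,fx=3,fy=3,interpolation=cv2.INTER_CUBIC))
hsv=cv2.cvtColor(f,cv2.COLOR_BGR2HSV)
def blobs(lo,hi,n,z,mina=15):
    m=cv2.inRange(hsv,lo,hi);m[:140]=0;m[345:]=0
    k,l,s,c=cv2.connectedComponentsWithStats(m)
    for i in range(1,k):
        if s[i,4]>=mina: print(n,s[i],c[i].round(1),world(im,*c[i],z=z).round(1))
blobs((45,80,50),(85,255,255),"green",38)
blobs((8,120,80),(22,255,255),"orange",38)
blobs((95,100,40),(125,255,255),"blue",50)
m=((hsv[...,0]<8)|(hsv[...,0]>172))&(hsv[...,1]>120)
m[:190]=0;m[270:]=0;m[:,:260]=0;m[:,320:]=0
c=cloud(im,m);c=c[c[:,2]>70];print("ring",len(c),c.mean(0),c.min(0),c.max(0))
t=c[c[:,2]>c[:,2].max()-8];print(t.mean(0)); b=c[c[:,2]<95];print(b.mean(0) if len(b) else 0)
# arm top cloud
s=finder.silhouettes("swing_arm",im)[0]["mask"];a=cloud(im,s);a=a[(a[:,2]>46)&(a[:,2]<54)]
print(len(a),a.mean(0)); print(cv2.minAreaRect(a[:,:2].astype(np.float32)))
```

```text
green [153 141  10  11  18] [156.8 146.9] [787.  243.9  38. ]
green [185 140  23  12 155] [196.6 143.7] [794.4 158.6  38. ]
green [300 262   8   8  49] [303.9 265.2] [533.9 -74.1  38. ]
orange [249 172  11  11  79] [254.3 177.5] [720.1  32.6  38. ]
orange [345 194  22  23 364] [355.5 205.1] [ 661.6 -181.7   38. ]
orange [260 251   8   8  40] [263.2 254.4] [555.9  10.4  38. ]
blue [289 170  28  51 785] [301.5 193.7] [682.5 -68.1  50. ]
blue [282 219  19  21 282] [291.5 229.2] [607.2 -48.2  50. ]
blue [279 242   7  15  61] [281.4 249.8] [564.2 -27.9  50. ]
blue [286 244  11  14  80] [290.8 251.2] [561.4 -47.3  50. ]
blue [374 286   9  22  99] [377.4 295.8] [ 471. -224.   50.]
blue [  85  293  109   34 2340] [139.5 309.9] [439.9 257.6  50. ]
ring 272 [594.63333288 -45.34742604 117.32719342] [571.54745301 -79.21790046  76.84039197] [619.66681368 -12.6970865  145.3039816 ]
[613.96145793 -50.14459674 140.5372175 ]
[576.62176891 -42.79049359  91.09166299]
865 [632.17028299 -56.21760998  49.51559345]
((639.2264404296875, -57.604888916015625), (123.39448547363281, 187.40113830566406), 75.85850524902344)
```

View pics/topc.png

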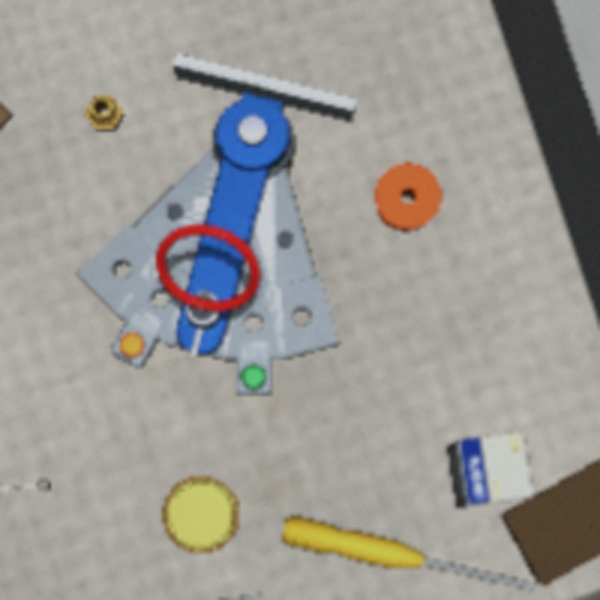

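View pics/scene0.png

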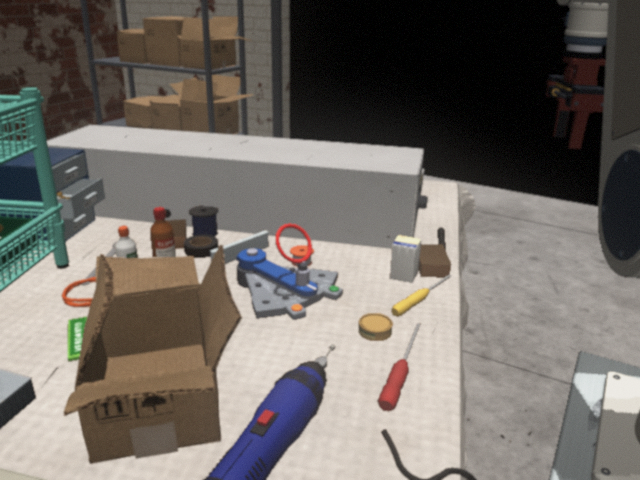

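```bash
cat >> h.py <<'E'
C=np.array([595.5,-45,116.])
def orient(psi,pitch):  # heading, degrees below horizontal; y to the robot's right
    p,a=np.radians([psi,pitch]); h=np.array([np.cos(p),np.sin(p),0])
    z=np.cos(a)*h-np.array([0,0,np.sin(a)]); y=np.array([np.sin(p),-np.cos(p),0]); return np.stack([np.cross(y,z),y,z],1)
def delta(pos,Rt):
    o=ctrl.get_obs(); Rc=R.from_rotvec(o["orientation"]).as_matrix()
    print("t",round(o["t"],2),"at",np.round(o["ee_pos"],1),"shift",(Rc.T@(np.array(pos)-o["ee_pos"])).round(1),"turn",R.from_matrix(Rc.T@Rt).as_rotvec().round(3),"F",np.round(o["ft_force"],1),"q",np.round(o["qpos"],2))
E
python3 - <<'E'
from h import *
T=orient(-7.5,40); delta(C-100*T[:,2],T)
E
```

```text
t 1.2 at [ 262.7 -567.1  200.9] shift [ 456.7 -374.8   20.6] turn [-0.246  0.849  0.528] F [ 0.1 -0.8 -0.2] q [-1.16  0.42  1.63 -0.    1.09 -0.02]
```

>>> servo_tool:
  deltas:
    - [[25,-20,-20],[-0.016,0.055,0.035]]
    - [[50,-40,-40],[-0.032,0.11,0.07]]
    - [[80,-65,-50],[-0.048,0.165,0.105]]
    - [[110,-90,-55],[-0.065,0.22,0.14]]
    - [[140,-115,-60],[-0.08,0.275,0.175]]
  grip: 1

```text
t: 1.62
ee_pos: [342.1, -402.9, 261.8]
orientation: [3.064, 0.393, 0.449]
ft_force: [0.2, -0.6, -0.5]
width: 58.0
grasp_force: 0.0
```

Run:
```python
from h import *
T=orient(-7.5,40); delta(C-100*T[:,2]+[0,0,20],T)
```

```text
t 1.62 at [ 342.1 -402.9  261.8] shift [ 239.3 -316.2  115.6] turn [-0.162  0.571  0.352] F [ 0.2 -0.6 -0.5] q [-1.05  0.14  1.9   0.31  0.99  0.11]
```

>>> servo_tool:
  deltas:
    - [[21,-27,5],[-0.016,0.055,0.035]]
    - [[42,-55,12],[-0.032,0.11,0.07]]
    - [[64,-84,22],[-0.048,0.165,0.105]]
    - [[86,-114,34],[-0.065,0.22,0.14]]
    - [[108,-143,46],[-0.08,0.275,0.175]]

```text
t: 2.03
ee_pos: [419.3, -236.5, 239.3]
orientation: [2.975, 0.105, 0.875]
ft_force: [1.2, -0.0, -0.1]
width: 24.5
grasp_force: 0.0
```

Run:
```python
from h import *
T=orient(-7.5,40); delta(C-100*T[:,2]+[0,0,20],T)
```

```text
t 2.03 at [ 419.3 -236.5  239.3] shift [  78.4 -197.6   83.5] turn [-0.08   0.296  0.177] F [ 1.2 -0.  -0.1] q [-0.8  -0.01  2.24  0.72  0.61  0.16]
```

Run:
```python
from h import *
T=orient(-7.5,50); delta(C-80*T[:,2]+[0,0,10],T)
```

```text
t 2.03 at [ 419.3 -236.5  239.3] shift [  92.1 -193.7  108. ] turn [-0.065  0.122  0.183] F [ 1.2 -0.  -0.1] q [-0.8  -0.01  2.24  0.72  0.61  0.16]
```

>>> servo_tool:
  deltas:
    - [[14,-29,12],[-0.01,0.02,0.03]]
    - [[28,-58,26],[-0.02,0.04,0.06]]
    - [[42,-87,42],[-0.03,0.06,0.09]]
    - [[56,-116,58],[-0.04,0.08,0.12]]
    - [[70,-145,74],[-0.05,0.1,0.15]]

```text
t: 2.45
ee_pos: [510.2, -87.4, 206.6]
orientation: [2.924, -0.135, 1.026]
ft_force: [0.5, -0.4, -0.2]
width: 0.1
grasp_force: 0.0
```

Run:
```python
from h import *
T=orient(-7.5,50); delta(C-80*T[:,2]+[0,0,10],T)
```

```text
t 2.45 at [510.2 -87.4 206.6] shift [ 11.2 -52.3  33.1] turn [-0.016  0.023  0.033] F [ 0.5 -0.4 -0.2] q [-0.25  0.07  2.33  0.88  0.12  0.57]
```

Run:
```python
from h import *
T=orient(0,57); delta(C-70*T[:,2]+[0,0,10],T); print(C-70*T[:,2]+[0,0,10])
```

```text
t 2.45 at [510.2 -87.4 206.6] shift [ 20.1 -46.9  43.6] turn [ 0.063 -0.099 -0.072] F [ 0.5 -0.4 -0.2] q [-0.25  0.07  2.33  0.88  0.12  0.57]
[557.37526755 -45.         184.70693976]
```

>>> servo_tool:
  deltas:
    - [[4,-10,9],[0.012,-0.02,-0.014]]
    - [[8,-20,18],[0.025,-0.04,-0.028]]
    - [[12,-30,27],[0.037,-0.06,-0.043]]
    - [[16,-38,35],[0.05,-0.08,-0.058]]
    - [[20,-47,43],[0.063,-0.1,-0.072]]

```text
t: 2.87
ee_pos: [556.7, -45.2, 184.3]
orientation: [-3.013, -0.005, -0.885]
ft_force: [0.3, 0.0, -0.1]
width: 0.4
grasp_force: 0.0
```

Run:
```python
from h import *
T=orient(0,57); delta(C-70*T[:,2]+[0,0,10],T)
im=get_image("wrist"); cv2.imwrite("pics/w1.png",im["frame"])
```

```text
t 2.87 at [556.7 -45.2 184.3] shift [ 0.8 -0.2  0. ] turn [-0.002  0.005  0.003] F [ 0.3  0.  -0.1] q [-0.15  0.18  2.2   0.4   0.22  1.05]
```

View pics/w1.png

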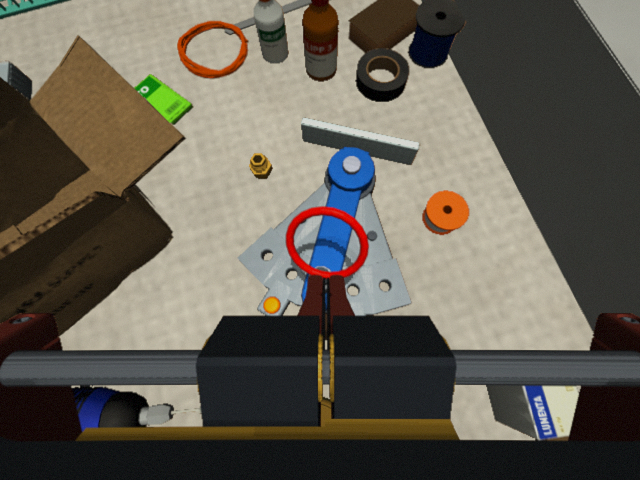

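>>> servo_tool:
  deltas:
    - [[0,0,22],[0,0,0]]
    - [[0,0,46],[0,0,0]]
    - [[0,0,72],[0,0,0]]
    - [[0,0,97],[0,0,0]]
    - [[0,0,117],[0,0,0]]

```text
t: 3.33
ee_pos: [607.9, -48.2, 106.8]
orientation: [-2.999, -0.01, -0.876]
ft_force: [-0.1, 0.7, -0.4]
width: 0.5
grasp_force: 0.0
```

Run:
```python
from h import *
T=orient(0,57); delta([622,-49,110],T)
im=get_image("wrist"); cv2.imwrite("pics/w2.png",im["frame"])
```

```text
t 3.33 at [607.9 -48.2 106.8] shift [13.6  0.9  4.9] turn [-0.019  0.007  0.001] F [-0.1  0.7 -0.4] q [-0.15  0.41  2.13  1.19  0.11  0.25]
```

View pics/w2.png

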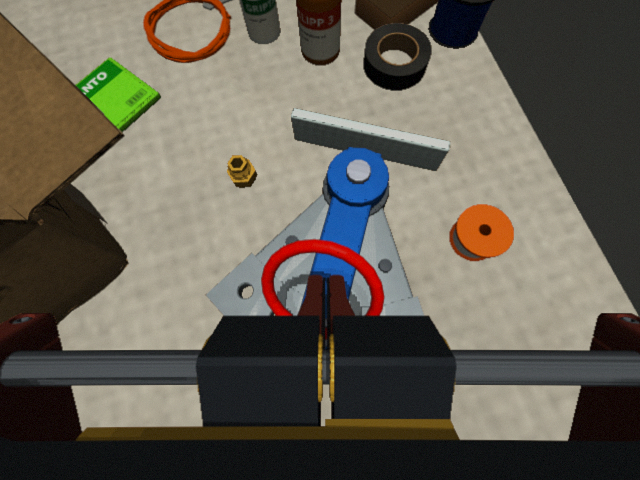

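Run:
```python
from h import *
delta([611,-47,103],orient(6,52)); delta([619,-48,98],orient(6,45))
```

```text
t 3.38 at [607.7 -48.1 105.9] shift [ 1.2 -1.   4.2] turn [ 0.041  0.094 -0.085] F [ 0.6  1.3 -0.7] q [-0.15  0.41  2.13  1.2   0.11  0.24]
t 3.38 at [607.7 -48.1 105.9] shift [ 5.3  0.2 12.7] turn [ 0.046  0.217 -0.083] F [ 0.6  1.3 -0.7] q [-0.15  0.41  2.13  1.2   0.11  0.24]
```

>>> servo_tool:
  deltas:
    - [[0,0,0],[0.012,0.025,-0.025]]
    - [[0,0,0],[0.024,0.05,-0.05]]
    - [[0,0,0],[0.04,0.1,-0.085]]

```text
t: 3.63
ee_pos: [604.2, -43.5, 106.1]
orientation: [-2.962, -0.084, -0.92]
ft_force: [-0.2, -0.3, 0.4]
width: 0.4
grasp_force: 0.0
```

Run:
```python
from h import *
delta([619,-48,98],orient(6,45))
```

```text
t 3.63 at [604.2 -43.5 106.1] shift [ 7.4  5.6 14.8] turn [ 0.01   0.182 -0.045] F [-0.2 -0.3  0.4] q [-0.17  0.41  2.16  1.67  0.15 -0.29]
```

>>> servo_tool:
  deltas:
    - [[1,1,3],[0.002,0.036,-0.01]]
    - [[2,2,6],[0.004,0.072,-0.02]]
    - [[4,3,9],[0.006,0.11,-0.03]]
    - [[6,4,12],[0.008,0.146,-0.04]]
    - [[7,5,15],[0.01,0.182,-0.045]]

```text
t: 4.05
ee_pos: [618.1, -44.7, 98.8]
orientation: [-2.864, -0.148, -1.165]
ft_force: [1.0, 1.2, -0.7]
width: 0.4
grasp_force: 0.0
```

Run:
```python
from h import *
delta([619,-48,98],orient(6,45))
```

```text
t 4.05 at [618.1 -44.7  98.8] shift [-0.2  3.4  1. ] turn [-0.006  0.012 -0.004] F [ 1.   1.2 -0.7] q [-0.21  0.49  2.23  2.52  0.39 -1.21]
```

>>> servo_tool:
  deltas:
    - [[0,5,0],[0,0,0]]
    - [[3,5,-3],[0,0,0]]
    - [[6,5,-6],[0,0,0]]
    - [[9,5,-9],[0,0,0]]
    - [[9,5,-9],[0,0,0]]

```text
t: 4.47
ee_pos: [619.1, -49.4, 111.9]
orientation: [-2.864, -0.148, -1.162]
ft_force: [0.2, -0.9, -0.2]
width: 0.3
grasp_force: 0.1
```

Run:
```python
from h import *
delta([619,-50,120],orient(6,45))
```

```text
t 4.47 at [619.1 -49.4 111.9] shift [ 5.5  0.5 -5.9] turn [-0.007  0.014 -0.004] F [ 0.2 -0.9 -0.2] q [-0.22  0.46  2.22  2.43  0.36 -1.12]
```

>>> servo_tool:
  deltas:
    - [[2,0,-2],[0,0,0]]
    - [[4,0,-4],[0,0,0]]
    - [[6,0,-6],[0,0,0]]
    - [[8,0,-8],[0,0,0]]
    - [[8,0,-8],[0,0,0]]

```text
t: 4.88
ee_pos: [618.7, -49.5, 122.0]
orientation: [-2.865, -0.147, -1.16]
ft_force: [-0.5, -0.3, -0.6]
width: 0.3
grasp_force: 0.0
```

>>> servo_tool:
  deltas:
    - [[2,0,-2],[0,0,0]]
    - [[4,0,-4],[0,0,0]]
    - [[6,0,-6],[0,0,0]]
    - [[6,0,-6],[0,0,0]]

```text
t: 5.22
ee_pos: [618.8, -49.6, 130.4]
orientation: [-2.865, -0.147, -1.16]
ft_force: [-0.8, 0.1, 0.7]
width: 0.4
grasp_force: 0.0
```

Run:
```python
from h import *
delta([619,-50,120],orient(6,45))
im=get_image("scene"); cv2.imwrite("pics/s2.png",cv2.resize(im["frame"][190:340,200:400],None,fx=4,fy=4,interpolation=cv2.INTER_CUBIC))
```

```text
t 5.22 at [618.8 -49.6 130.4] shift [-7.1  0.5  7.5] turn [-0.007  0.015 -0.005] F [-0.8  0.1  0.7] q [-0.22  0.41  2.21  2.33  0.32 -1.02]
```

View pics/s2.png

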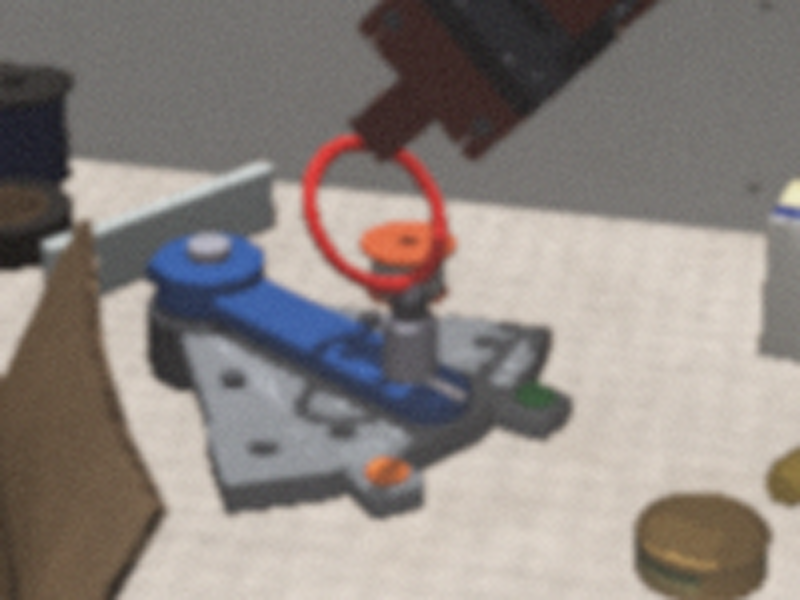

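Run:
```python
from h import *
im=get_image("scene"); P=np.linalg.inv(im["pose"])
def pr(w):
    c=(P@np.append(w,1))[:3]; return cv2.projectPoints(c[None],np.zeros(3),np.zeros(3),im["K"],np.array(im["dist"],float))[0].ravel()
o=ctrl.get_obs();Rc=R.from_rotvec(o["orientation"]).as_matrix();t=o["ee_pos"]
for n,w in dict(ringtop=[614.9,-50,140],ringC=C,tip=t,tipup=t+Rc@[10,0,0],tipdn=t+Rc@[-10,0,0],back=t+Rc@[0,0,-30],tipL=t+Rc@[0,-13,0]).items():
    print(n,((pr(np.array(w))-[200,190])*4).round())
t2=get_image("top");hsv=cv2.cvtColor(t2["frame"],cv2.COLOR_BGR2HSV)
f=im["frame"];hsv=cv2.cvtColor(f,cv2.COLOR_BGR2HSV)
m=((hsv[...,0]<5)|(hsv[...,0]>172))&(hsv[...,1]>180)&(hsv[...,2]>120); m[:215]=0;m[270:]=0;m[:,:270]=0;m[:,315:]=0
c=cloud(im,m);c=c[(abs(c[:,0]-595)<40)&(abs(c[:,1]+45)<45)&(c[:,2]>70)];print(len(c),c.min(0),c.max(0),c[c[:,2]>c[:,2].max()-6].mean(0))
```

```text
ringtop [348. 147.]
ringC [382. 215.]
tip [340. 168.]
tipup [325. 150.]
tipdn [356. 187.]
back [386. 129.]
tipL [326. 180.]
28 [579.54640604 -73.16841111  95.10108342] [618.46015477 -11.35027445 144.31394276] [616.98069448 -37.89993371 141.43192511]
```

>>> servo_tool:
  deltas:
    - [[-6,0,6],[0,0,0]]
    - [[-13,0,13],[0,0,0]]
    - [[-20,0,20],[0,0,0]]
    - [[-28,0,28],[0,0,0]]
    - [[-28,0,28],[0,0,0]]

```text
t: 5.78
ee_pos: [616.7, -49.2, 87.9]
orientation: [-2.867, -0.146, -1.154]
ft_force: [-1.2, 0.2, -0.1]
width: 0.5
grasp_force: 0.0
```

>>> servo_tool:
  deltas:
    - [[0,1,6],[0,0,0]]
    - [[0,2,12],[0,0,0]]
    - [[0,2,18],[0,0,0]]
    - [[0,3,25],[0,0,0]]
    - [[0,3,25],[0,0,0]]

```text
t: 6.2
ee_pos: [636.6, -50.4, 71.8]
orientation: [-2.865, -0.147, -1.16]
ft_force: [-0.3, 0.2, -0.4]
width: 0.5
grasp_force: 0.0
```

Run:
```python
from h import *
delta([619,-50,120],orient(6,45))
im=get_image("scene"); cv2.imwrite("pics/s3.png",cv2.resize(im["frame"][190:340,200:400],None,fx=4,fy=4,interpolation=cv2.INTER_CUBIC))
```

```text
t 6.2 at [636.6 -50.4  71.8] shift [ 21.   -2.7 -46.8] turn [-0.007  0.016 -0.005] F [-0.3  0.2 -0.4] q [-0.21  0.57  2.19  2.55  0.42 -1.25]
```

View pics/s3.png

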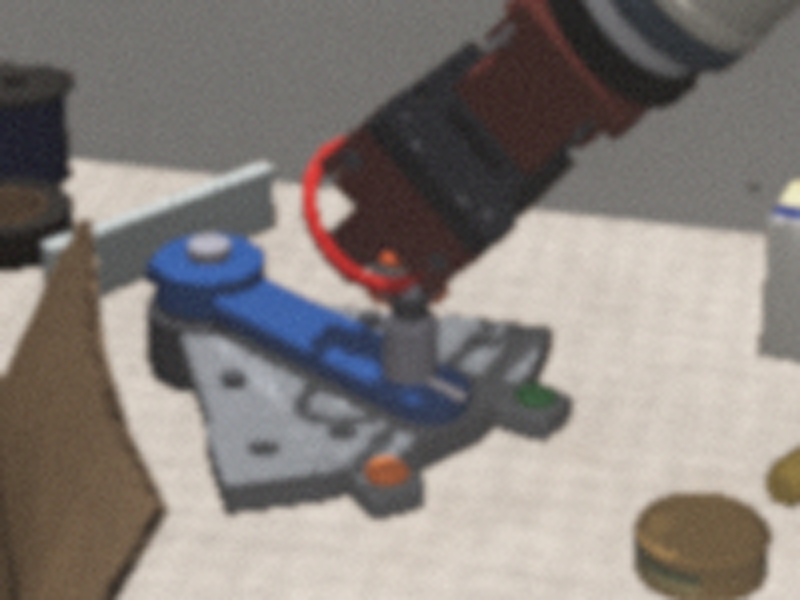

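Run:
```python
from h import *
o=ctrl.get_obs();Rc=R.from_rotvec(o["orientation"]).as_matrix();t=o["ee_pos"]
for n in("scene","top"):
    im=get_image(n);m=np.ones((480,640),bool)
    c=(cloud(im,m)-t)@Rc   # tool frame
    s=(abs(c[:,0])<60)&(abs(c[:,1])<100)&(c[:,2]>-110)&(c[:,2]<10);w=c[s]@Rc.T+t;k=w[:,2]>60
    c=c[s][k]
    print(n,len(c))
    for a in range(-110,10,10):
        b=c[(c[:,2]>=a)&(c[:,2]<a+10)]
        if len(b): print(a,len(b),"x",np.percentile(b[:,0],[2,50,98]).round(),"y",np.percentile(b[:,1],[2,50,98]).round())
```

```text
scene 796
-110 208 x [-30.   3.  34.] y [-84. -82.  73.]
-70 16 x [35. 38. 40.] y [-24. -14.  -4.]
-60 225 x [-37.  -2.  37.] y [-44. -32. -12.]
-50 204 x [-51. -27.  15.] y [-44. -22.  -9.]
-40 134 x [-54. -33.  11.] y [-31. -23.  -8.]
-30 9 x [-45. -39.  -7.] y [-28. -25.  -9.]
top 360
-110 24 x [25. 30. 31.] y [-80.  -3.  80.]
-100 1 x [-5. -5. -5.] y [-1. -1. -1.]
-90 4 x [-12.  -2.   7.] y [-2. -1. -0.]
-80 48 x [ 6.  9. 24.] y [-10.   7.  22.]
-70 128 x [ 6. 28. 36.] y [-26.   1.  22.]
-60 117 x [-16.   9.  35.] y [-41. -32.   8.]
-50 26 x [ 0.  8. 11.] y [-39.  -2.   9.]
-40 9 x [ 3.  9. 11.] y [-7. -5.  2.]
-30 3 x [ 8.  9. 10.] y [5. 7. 9.]
```

>>> servo_tool:
  deltas:
    - [[3,-1,-8],[0,0,0]]
    - [[6,-2,-13],[0,0,0]]
    - [[10,-3,-18],[0,0,0]]
    - [[14,-3,-22],[0,0,0]]
    - [[14,-3,-22],[0,0,0]]

```text
t: 6.77
ee_pos: [630.5, -48.1, 99.7]
orientation: [-2.864, -0.148, -1.163]
ft_force: [0.2, 0.0, -0.3]
width: 0.7
grasp_force: 0.1
```

>>> servo_tool:
  deltas:
    - [[2,0,-2],[0,0,0]]
    - [[4,0,-4],[0,0,0]]
    - [[6,0,-6],[0,0,0]]
    - [[6,0,-6],[0,0,0]]

```text
t: 7.1
ee_pos: [629.3, -48.0, 105.7]
orientation: [-2.866, -0.148, -1.156]
ft_force: [-1.8, 1.9, -4.9]
width: 0.6
grasp_force: 2.1
```

>>> servo_tool:
  deltas:
    - [[3,0,-3],[0,0,0]]
    - [[6,0,-6],[0,0,0]]
    - [[9,0,-9],[0,0,0]]
    - [[11,0,-11],[0,0,0]]
    - [[11,0,-11],[0,0,0]]

```text
t: 7.52
ee_pos: [629.4, -48.2, 121.6]
orientation: [-2.866, -0.147, -1.157]
ft_force: [-3.9, 3.0, -6.4]
width: 0.5
grasp_force: 3.9
```

Run:
```python
from h import *
delta([629,-48,105],orient(6,45))
im=get_image("scene"); cv2.imwrite("pics/s4.png",cv2.resize(im["frame"][190:340,200:400],None,fx=4,fy=4,interpolation=cv2.INTER_CUBIC))
```

```text
t 7.52 at [629.4 -48.2 121.6] shift [-11.8  -0.1  11.7] turn [-0.007  0.018 -0.005] F [-3.9  3.  -6.4] q [-0.21  0.44  2.19  2.36  0.32 -1.05]
```

View pics/s4.png

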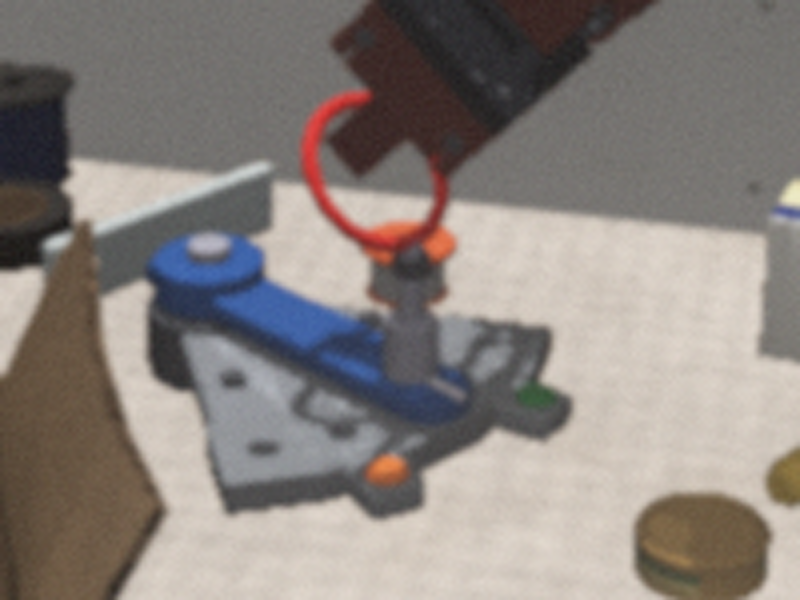

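>>> servo_tool:
  deltas:
    - [[0,4,0],[0,0,0]]
    - [[-1,8,-1],[0,0,0]]
    - [[-2,13,-2],[0,0,0]]
    - [[-3,18,-3],[0,0,0]]
    - [[-4,23,-4],[0,0,0]]

```text
t: 7.98
ee_pos: [627.6, -72.1, 122.1]
orientation: [-2.864, -0.148, -1.16]
ft_force: [-0.3, 1.9, -6.1]
width: 0.2
grasp_force: 2.4
```

```bash
cat > m.py <<'E'
from h import *
delta([625,-72,121.6],orient(6,45))
im=get_image("top");hsv=cv2.cvtColor(im["frame"],cv2.COLOR_BGR2HSV)
def msk(lo,hi,r):
    m=cv2.inRange(hsv,lo,hi);k=np.zeros_like(m);k[r[0]:r[1],r[2]:r[3]]=255;return (m&k)>0
def cen(m,z): v,u=np.nonzero(m); return world(im,u.mean(),v.mean(),z=z),len(u)
G,n=cen(msk((45,80,50),(85,255,255),(250,290,285,325)),38);print("G",G.round(1),n)
b=msk((95,100,40),(125,255,255),(160,265,265,335))
v,u=np.nonzero(b);p=np.array([world(im,a,c,z=50) for a,c in zip(u,v)])[:,:2]
Pv=np.array([702,-72.7]); d=Pv-p; r=np.hypot(*d.T); s=(r>30)&(r<155)
ang=np.degrees(np.arctan2(d[s,1],d[s,0])); rr=r[s]
for lo,hi in((35,60),(60,110),(110,125),(125,155)):
    k=(rr>lo)&(rr<=hi)
    if k.sum(): print(lo,k.sum(),"arm heading",(np.percentile(ang[k],3)/2+np.percentile(ang[k],97)/2).round(1),np.percentile(ang[k],[3,97]).round(1))
g=Pv-G[:2];print("green",np.degrees(np.arctan2(g[1],g[0])).round(1))
cv2.imwrite("pics/tm.png",cv2.resize(im["frame"][160:280,240:360],None,fx=5,fy=5,interpolation=cv2.INTER_CUBIC))
E
python3 m.py
```

```text
t 7.98 at [627.6 -72.1 122.1] shift [-2.1 -0.4 -1.4] turn [-0.007  0.015 -0.005] F [-0.3  1.9 -6.1] q [-0.27  0.44  2.19  2.25  0.34 -0.98]
G [nan nan nan] 0
35 194 arm heading -0.3 [-21.   20.4]
60 86 arm heading 0.1 [-13.5  13.7]
green nanm.py:6: RuntimeWarning: Mean of empty slice.
  def cen(m,z): v,u=np.nonzero(m); return world(im,u.mean(),v.mean(),z=z),len(u)
  ret = ret.dtype.type(ret / rcount)
```

View pics/tm.png

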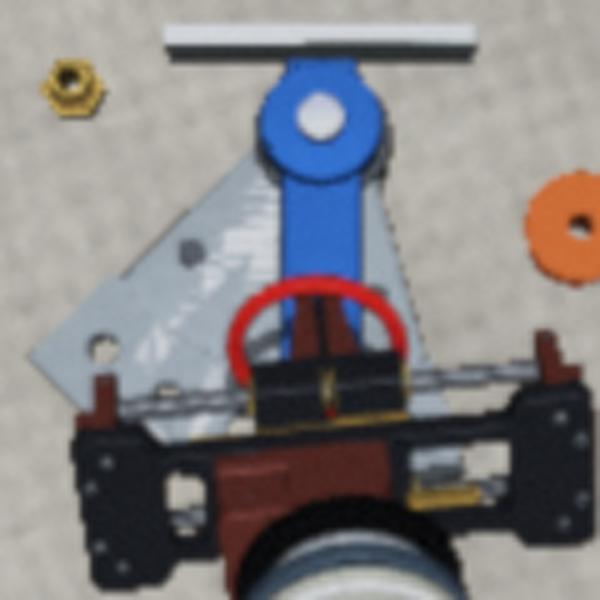

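>>> servo_tool:
  deltas:
    - [[-3,0,3],[0,0,0]]
    - [[-6,0,6],[0,0,0]]
    - [[-9,0,9],[0,0,0]]
    - [[-12,0,12],[0,0,0]]
    - [[-12,0,12],[0,0,0]]

```text
t: 8.45
ee_pos: [627.4, -71.5, 104.3]
orientation: [-2.864, -0.147, -1.16]
ft_force: [-1.3, -0.9, -3.4]
width: 0.3
grasp_force: 1.7
```

>>> servo_tool:
  deltas:
    - [[-2,0,2],[0,0,0]]
    - [[-5,0,5],[0,0,0]]
    - [[-8,0,8],[0,0,0]]
    - [[-8,0,8],[0,0,0]]

```text
t: 8.78
ee_pos: [627.0, -71.4, 93.0]
orientation: [-2.865, -0.147, -1.16]
ft_force: [-1.7, 0.2, -0.2]
width: 0.6
grasp_force: 0.0
```

Run:
```python
from h import *
delta([625,-72,121.6],orient(6,45))
im=get_image("scene"); cv2.imwrite("pics/s5.png",cv2.resize(im["frame"][190:340,200:400],None,fx=4,fy=4,interpolation=cv2.INTER_CUBIC))
```

```text
t 8.78 at [627.  -71.4  93. ] shift [ 18.4   0.1 -21.9] turn [-0.007  0.016 -0.005] F [-1.7  0.2 -0.2] q [-0.27  0.51  2.2   2.39  0.4  -1.13]
```

View pics/s5.png

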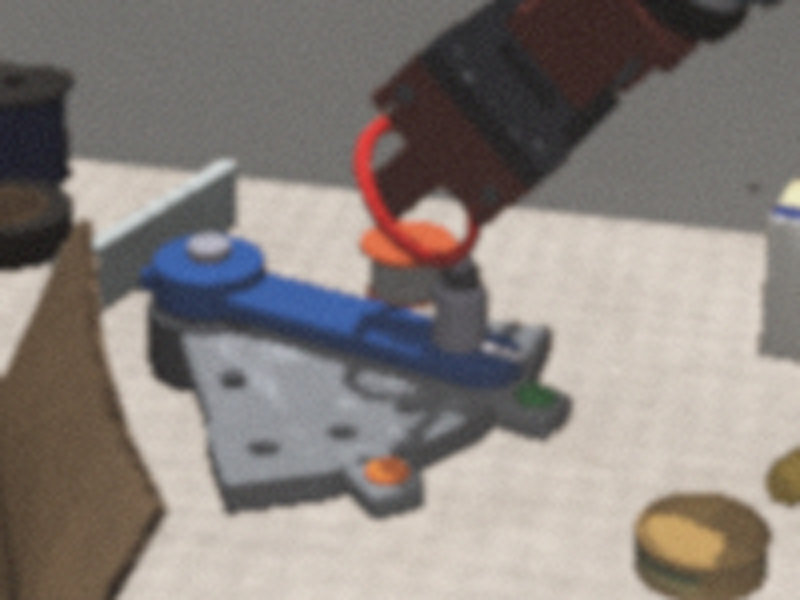

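>>> servo_tool:
  deltas:
    - [[-2,0,-10],[0,0,0]]
    - [[-2,0,-30],[0,0,0]]
    - [[-2,0,-55],[0,0,0]]
    - [[-2,0,-85],[0,0,0]]
    - [[-2,0,-120],[0,0,0]]

```text
t: 9.25
ee_pos: [542.5, -80.9, 177.1]
orientation: [-2.865, -0.147, -1.157]
ft_force: [0.3, 0.6, 0.4]
width: 0.3
grasp_force: 0.0
```

>>> servo_tool:
  deltas:
    - [[0,0,-35],[0,0,0]]
    - [[0,0,-70],[0,0,0]]
    - [[0,0,-90],[0,0,0]]
    - [[0,0,-90],[0,0,0]]
    - [[0,0,-90],[0,0,0]]

```text
t: 9.67
ee_pos: [480.7, -88.6, 243.5]
orientation: [-2.865, -0.148, -1.165]
ft_force: [-0.2, 0.8, -0.4]
width: 0.7
grasp_force: 0.0
```

```bash
python3 m.py
python3 - <<'E'
from h import *
im=get_image("top");f=im["frame"];hsv=cv2.cvtColor(f,cv2.COLOR_BGR2HSV)
m=((hsv[...,0]<8)|(hsv[...,0]>172))&(hsv[...,1]>120);m[:190]=0;m[275:]=0;m[:,:260]=0;m[:,330:]=0
c=cloud(im,m);c=c[(c[:,2]>70)&(c[:,2]<170)&(abs(c[:,0]-592)<45)];print("ring",len(c),c.mean(0),c.max(0));t=c[c[:,2]>c[:,2].max()-8];print(t.mean(0))
E
```

```text
t 9.67 at [480.7 -88.6 243.5] shift [ 18.9  -0.6 188.7] turn [-0.005  0.013 -0.004] F [-0.2  0.8 -0.4] q [-0.47 -0.03  2.38  1.3   0.41 -0.14]
G [533.9 -74.3  38. ] 50
35 189 arm heading -0.3 [-21.1  20.5]
60 318 arm heading 1.6 [-9.6 12.9]
110 48 arm heading 1.3 [-6.5  9.1]
125 142 arm heading 0.7 [-6.   7.5]
green 0.5
ring 267 [591.23957516 -74.01100673 117.5508804 ] [614.94173223 -40.47000779 144.72115676]
[610.98722332 -74.35567975 140.75743877]
```

Ring mean height 117.6 and top 140.8 match the home readings (117.3 and 140.5). The arm's heading also matches the green button, and the robot is clear.

```bash
python3 -c "
from workcell import close_job;print(close_job())"
```

```text
the job is handed in; nothing more can be done
None
```

I lifted the pin, swung the arm one hole across to the green-marked hole and let the pin drop home. I then took the finger out and handed the job in; no verdict came back.

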